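Close and hold a phone bonding jig

TASK

Pick up the aluminium jig cover by its orange handle and bring it, thick end over the pin end, onto the blue phone-bonding jig: slide it about over the jig until the blind socket under its thick end drops over the locating pin, which the cover hides. Then press the cover down until it lies flush on the jig's blue rim, squeezing the sprung phone cradle, and finish while still holding it pressed down there. Leave everything else on the desk where it is.

Things in the scene. Friction and masses are not known exactly. Their poses are not given: they have to be found in the camera images.
- cover_grip (a point): Centre of the orange handle of the pale grey aluminium jig cover, 34 mm above the cover's flat underside. The handle is an upright bar, 14 mm along the cover's x, 50 mm along its y, top 20 mm above this point, on a plate 8 mm thick. The cover weighs 0.24 to 0.38 kg and starts flat on the desk, thick end (+x) away from the robot, in either of two places (a dark spare in the other).
- cover_socket (a point): Centre of the mouth of the blind round socket (14 mm wide, 18 mm deep) in the cover's underside, 80 mm ahead (+x) of the handle and 34 mm below cover_grip; same axes as the cover. It is hidden from above by the thick end block, 22 mm high, 60 to 104 mm ahead of the handle. The other end is 75 mm behind the handle; the cover is 86 mm wide.
- jig: Blue phone-bonding jig, fixed to the desk; origin at its underside. x is its long centre line, towards the pin end: it reaches from x = -84 to +110 mm, y = -50 to +50 mm. Its rim (flat top face) is 30 mm above the origin. A pocket, x = -72 to +58 mm, holds a sprung cradle carrying a phone, black screen up. The cover goes on pointing the same way as the jig.
- pin_slot (a point): Middle of the pin's slot on the jig's rim, 80 mm from the jig's origin along its x; same axes. A brass pin, 10 mm thick, tapering to 5 mm at its tip 14 mm above the rim, is set on the centre line anywhere within 8 mm of this point along x, differently each time: look, or feel for it by sliding the cover along x with its flat underside riding on the tip, until it can drop.
- cradle (a joint): How far the sprung cradle with the phone is pushed down, m: 0 at rest, the screen 6 mm above the rim (a cover dropped on the pin first rests there); 0.006 when the cover lies flush on the rim. It takes about 5 N to start moving and 10.5 N for 6 mm, the cover's weight included; the rim then takes any further push.
- spare_grip (a point): Half-way up the black handle of the spare dark grey cover, same size as the aluminium one, 34 mm above its underside. Leave alone.
- screwdriver_grip (a point): Handle of a screwdriver, 160 mm long, lying on the desk beyond the jig. Leave alone.
- phone: Phone lying flat on the desk, 148 x 72 x 8 mm; origin centre of its underside. Leave alone.
- bottle: Clear upright bottle with a blue cap, 50 mm diameter, 130 mm high; origin centre of its underside. Leave alone.
- jar: Small amber jar with a black cap, 44 mm diameter, 40 mm high; origin centre of its underside. Leave alone.
- tray: White divided parts tray 100 x 140 x 22 mm; origin centre of its underside. Leave alone.
- brush_grip (a point): Handle of a cleaning brush, 150 mm long, lying on the desk. Leave alone.
Not all that is in view belongs to the job. Of the things like the part that bears cover_grip, leave any that is brown; of the rest the larger one is meant.

How it is judged:
By the outcome, as a careful person would: the job done as asked, in the order asked, and still so for the second after the job is handed in, while the arm keeps its last pose, push and grip.
It also fails if it takes over 58 s, if anything falls off the work surface, if the arm or the gripper's body presses on something with over 40 N, if the wrist force passes 120 N, or if a joint passes its speed limit or range.

ROBOT

A 6-joint arm with a two-finger parallel gripper is mounted at the origin on the work surface. World frame = base frame: x ahead of the robot, y to its left, z up, the work surface at z = 0. Lengths are in m, angles in rad, forces in N, time in s.
With the tool pointing down it reaches from about 0.3 to 0.875 m from the base axis. Payload 6.4 kg.
Tool frame: the origin (TCP) lies on the centre line of the jaws, within the pads' length; the fingertips stand 8 mm ahead of it and the grasp point (between the pads) lies 11 mm behind it; z points along the fingers, x is the direction in which the jaws open and shut, and the axes are right-handed (so a half turn about z gives the same grasp; the last joint's range is limited). The gripper opens to 85 mm and grips with 20 to 120 N. Pads are 22 mm wide; open, the fingers measure 114 mm over their backs; the gripper's body (76 mm by 85 mm) begins 54 mm behind the grasp point. The pads swing forward as they close: fully open they stand 13 mm farther back than shut.
Start: joints at [-1.353, 0.181, 1.607, -0, 1.354, -0.206], TCP at [0.236, -0.524, 0.239] pointing down, gripper open.
Joint ranges: [-2.99, 2.99], [-0.89, 2.07], [0.3, 2.58], [-1.14, 4.28], [0, 2.63], [-3.12, 3.12]. Speed limits (rad/s): [2.57, 2.57, 3.01, 3.14, 3.14, 3.14].

INTERFACE

Orientations are given as a unit quaternion [w, x, y, z].
In Python, from station import arm gives the robot as it stands. The module is installed in compiled form; this text tells all that it offers.
- The arm moves only by the shell command python3 -m jog 'ROWS' [FORCE]. ROWS is JSON, a list that holds one entry, the list of rows, each a list of 7 numbers: the shift along the tool's x, y, z each as a share of 0.25 m, from -1 to 1, then the turn, a rotation vector about the tool's x, y, z each as a share of pi/2 rad, from -1 to 1, then the closure, from -1 (fully open) to 1 (shut), so that 0 is half open. In form: [[[x, y, z, wx, wy, wz, jaw], ...]]. A call has 1 to 8 rows; each row is the pose to reach, as a shift and turn from the pose measured when the call began, along the tool's axes at that moment; what a row does not reach only later rows make up. A row lasts 1/8 s, in which the tool goes at most 62.5 mm and 10.7 degrees, less where a joint would pass 70% of its speed; a pose out of reach is approached as far as the arm can. A call with a number of a shift or a turn outside -1 to 1 is refused whole. A call with a gripper value outside its range is refused whole. The fingers move at their own pace and stop on an object; FORCE is the grip in N (left out, the last holds). Time passes only in rows, so rows that repeat a pose let the fingers close. It gives the time, the measured TCP pose, the force and the opening at its end, in the units of the state.
- arm.sense(): the state, without advancing time (a new reading comes with each control period).
- arm.grab_frame(name): name is "scene" or "top" or "wrist"; returns a dict with "image" (400x640x3 uint8, red, green, blue), "intrinsics" (3x3 intrinsics, pixels), "rvec" (rotation vector, rad) and "tvec" (3), from world to camera coordinates, as OpenCV has them. Camera axes: x right, y down, z forward; pixel columns grow to the right and rows downward; lengths in m; the calibration is good to about 2 mm. The wrist camera is an equidistant fisheye: a pixel r from the principal point sees the ray r / f radians off the axis. A picture is of the moment at which its call begins. There is no depth.
- arm.job_done(): hands the job in, once; it reports no verdict.
The state is a dict: "time_s": time; "joints": joint angles; "qd": joint speeds; "tau": joint torques, N m; "tool_pos": TCP position; "ee_rot": TCP orientation; "force": force on the tool from outside, world axes, zero at the start; "moment": the same for the moment, N m; "gripper_width": finger opening in m.
Only numpy, scipy, OpenCV 4.12 (cv2) and the standard library are available. Lean on these libraries where they do the work, as an engineer would, in place of code of your own. Each camera call takes 0.05 s, during which the arm holds its last target.

## Working session

There is one attempt and no reset: what is moved stays moved. The work goes in short steps, Python scripts to look and compute and a shell command to move; the robot and the scene stay as the last step left them, time stands still between calls to the robot, and variables do not carry over. Pictures are saved under pics/ and viewed, and the job is handed in when it is done.

```bash
mkdir -p pics; ls
python3 - <<'E'
from station import arm
import cv2,numpy as np,pickle
for n in ["scene","top","wrist"]:
    f=arm.grab_frame(n); cv2.imwrite(f"pics/{n}0.png",f["image"][:,:,::-1]); pickle.dump(f,open(f"{n}0.pkl","wb"))
    print(n,f["intrinsics"].tolist(),f["rvec"],f["tvec"])
print(arm.sense())
E
```

```text
pics
scene [[431.51882919255445, 0.0, 320.34042322169864], [0.0, 431.51882919255445, 193.42431827702973], [0.0, 0.0, 1.0]] [ 1.40203759  2.26359125 -0.8245236 ] [ 0.22275252 -0.32681743  1.50607911]
top [[469.88159325607387, 0.0, 318.00089698073845], [0.0, 469.88159325607387, 198.82820751614997], [0.0, 0.0, 1.0]] [ 2.14098028 -2.19556011  0.14038576] [0.00237294 0.52945159 1.24393748]
wrist [[309.70691628693146, 0.0, 326.1063970066202], [0.0, 309.70691628693146, 197.4815622113661], [0.0, 0.0, 1.0]] [-2.43570021  1.57200355  0.22309539] [-0.57445364 -0.03680165  0.37899494]
{'time_s': 0.15, 'joints': array([-1.35330700e+00,  1.81395600e-01,  1.60777453e+00, -2.36588364e-05,
        1.35379483e+00, -2.06296272e-01]), 'qd': array([-0.001762  , -0.00253468, -0.00247075, -0.00107379,  0.00038621,
        0.00064896]), 'tau': array([ 7.55001402e-04, -4.45261967e+01, -3.51691425e+01, -2.67942596e-04,
        5.82816603e-03, -2.87490889e-05]), 'tool_pos': array([ 0.2363684 , -0.52371827,  0.23857875]), 'ee_rot': array([-4.74248145e-04,  8.40005387e-01, -5.42577625e-01, -4.96013052e-04]), 'force': array([-0.0366744 , -0.84579142, -0.05236505]), 'moment': array([-0.00997477,  0.01466844,  0.02940768]), 'gripper_width': 0.08539452660377836}
```

View pics/scene0.png

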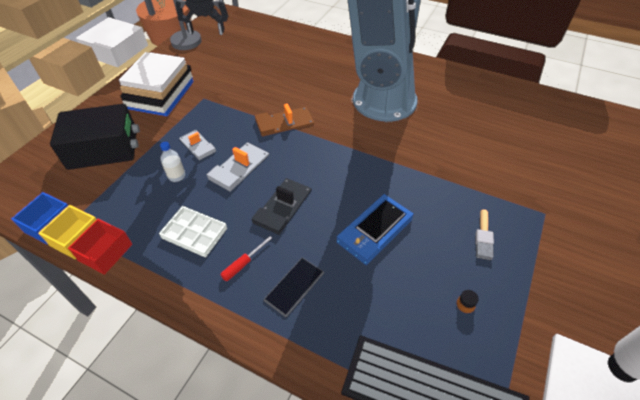

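View pics/top0.png

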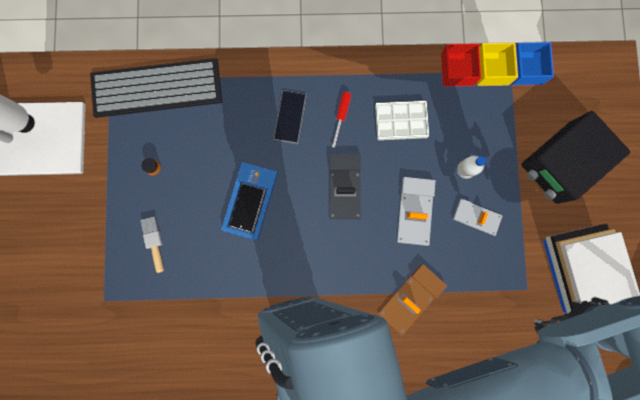

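View pics/wrist0.png

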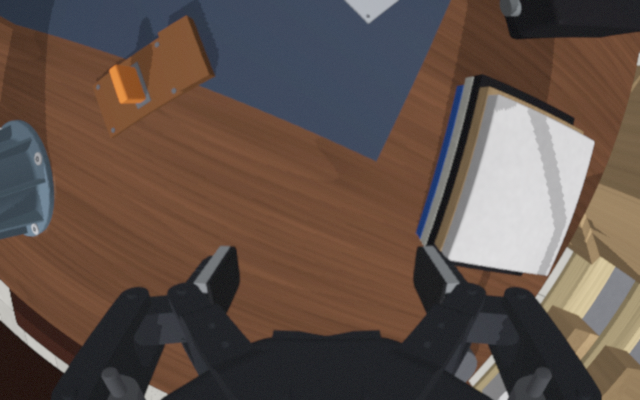

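Candidates in the top view: large pale cover (416,212), small pale one (478,217), brown one (413,298), dark spare (345,187). I choose (416,212), the larger non-brown one with an orange handle. Next, close crops.

Run:
```python
import cv2,pickle
im=pickle.load(open("top0.pkl","rb"))["image"][:,:,::-1]
a=cv2.resize(im[165:255,380:510],None,fx=6,fy=6,interpolation=cv2.INTER_CUBIC)
b=cv2.resize(im[155:245,210:290],None,fx=6.6,fy=6.6,interpolation=cv2.INTER_CUBIC)
cv2.imwrite("pics/c1.png",a);cv2.imwrite("pics/c2.png",b)
s=pickle.load(open("scene0.pkl","rb"))["image"][:,:,::-1]
cv2.imwrite("pics/c3.png",cv2.resize(s[185:270,325:425],None,fx=7,fy=7,interpolation=cv2.INTER_CUBIC))
```

```text
(no output)
```

View pics/c1.png

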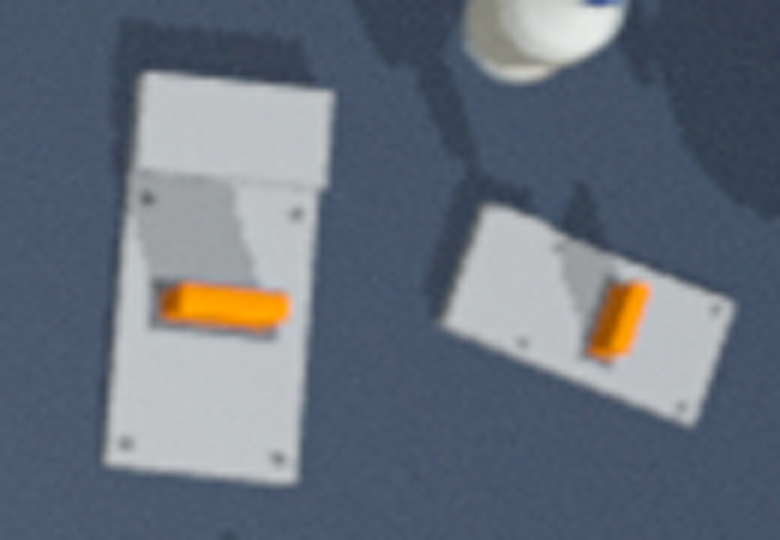

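View pics/c2.png

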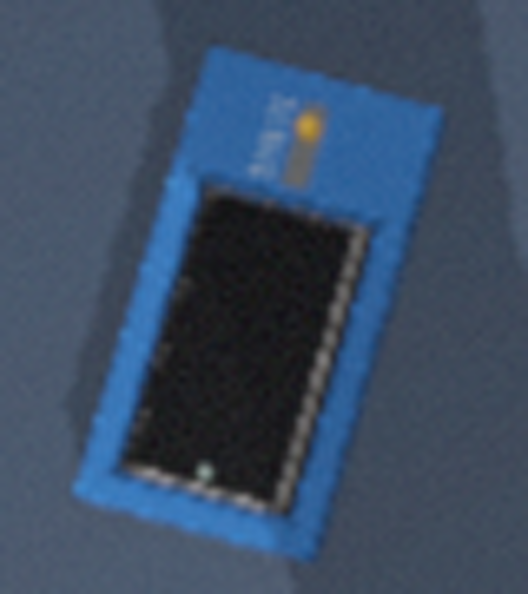

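View pics/c3.png

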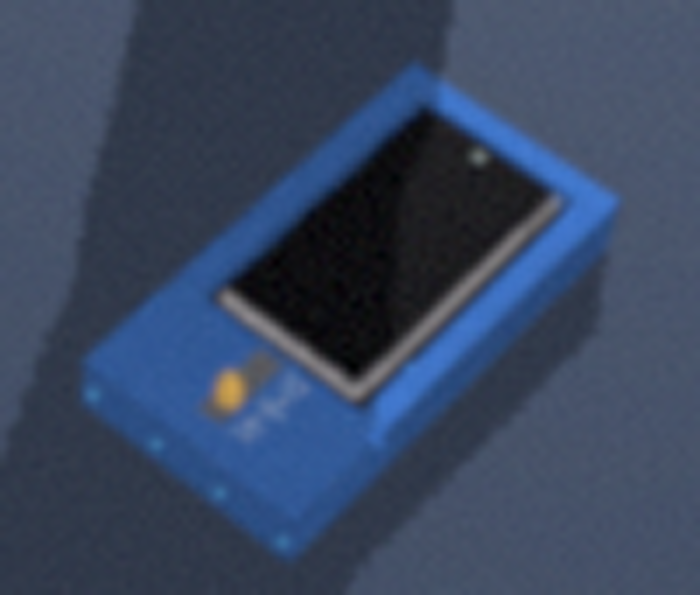

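```bash
cat > h.py <<'E'
import cv2,numpy as np,pickle
from scipy.optimize import least_squares
def cam(f):
    R=cv2.Rodrigues(np.array(f["rvec"]))[0]; return np.array(f["intrinsics"]),R,np.array(f["tvec"]).ravel()
def proj(f,P):
    return cv2.projectPoints(np.array(P,float).reshape(-1,1,3),np.array(f["rvec"]),np.array(f["tvec"]),np.array(f["intrinsics"]),None)[0].reshape(-1,2)
def back(f,uv,z):
    K,R,t=cam(f); C=-R.T@t; d=R.T@np.linalg.inv(K)@np.array([uv[0],uv[1],1.]); return C+d*(z-C[2])/d[2]
def fit(obs,x0):
    # obs: list of (frame, local xyz, uv)
    def w(p,l): c,s=np.cos(p[2]),np.sin(p[2]); return [p[0]+c*l[0]-s*l[1],p[1]+s*l[0]+c*l[1],l[2]]
    r=least_squares(lambda p:np.concatenate([proj(f,w(p,l))[0]-uv for f,l,uv in obs]),x0,loss="soft_l1")
    return r.x,np.round(r.fun.reshape(-1,2),2)
E
python3 - <<'E'
from h import *
T=pickle.load(open("top0.pkl","rb"));S=pickle.load(open("scene0.pkl","rb"))
for f in(T,S):
    K,R,t=cam(f);print("cam",-R.T@t)
def u(p,o,s): return np.array([(p[0]+.5)/s-.5+o[0],(p[1]+.5)/s-.5+o[1]])
c=lambda *p:u(p,(380,165),6); j=lambda *p:u(p,(210,155),6.6); s=lambda *p:u(p,(325,185),7)
# cover: local x fwd, y left, origin under grip
obs=[(T,(-.075,.043,.008),c(105,465)),(T,(-.075,-.043,.008),c(297,484)),(T,(.104,.043,.022),c(140,72)),(T,(.104,-.043,.022),c(334,92)),(T,(0,0,.054),c(226,302))]
p,r=fit(obs,[.5,-.2,0]);print("cover",p,np.degrees(p[2]));print(r.tolist())
ot=[(T,(.110,.05,.03),j(213,47)),(T,(.110,-.05,.03),j(442,107)),(T,(-.084,.05,.03),j(75,492)),(T,(-.084,-.05,.03),j(305,560))]
os_=[(S,(-.084,.05,.03),s(615,200)),(S,(-.084,-.05,.03),s(417,63)),(S,(.110,-.05,.03),s(82,362)),(S,(.110,.05,.03),s(288,540))]
for n,o in(("jigT",ot),("jigS",os_),("both",ot+os_)):
    q,r=fit(o,[.5,.15,-.2]);print(n,q,np.degrees(q[2]));print(r.tolist())
cs,sn=np.cos(q[2]),np.sin(q[2])
for nm,P in(("T",back(T,j(308,122),.044)),("S",back(S,s(230,385),.042))):
    d=P[:2]-q[:2];print(nm,P,"local",cs*d[0]+sn*d[1],-sn*d[0]+cs*d[1])
E
```

```text
cam [0.38280808 0.00859598 1.29656822]
cam [1.18339315 0.3503268  0.94950217]
cover [ 0.47694729 -0.27691867 -0.12519495] -7.173142518512917
[[0.08, -0.15], [-0.67, -0.18], [0.34, 0.26], [-0.91, 0.05], [1.36, 0.04]]
jigT [ 0.51859769  0.18020895 -0.30363505] -17.397006786772092
[[-0.2, -0.67], [0.21, 0.21], [-0.43, 0.19], [0.42, 0.14]]
jigS [ 0.52094579  0.18228598 -0.29909028] -17.136610505573245
[[0.49, 0.72], [-0.8, 0.44], [-0.24, 0.07], [0.4, -2.07]]
both [ 0.51931166  0.18113193 -0.30146501] -17.272672737320363
[[-0.64, -0.9], [-0.2, -0.1], [-0.72, -0.01], [0.15, -0.14], [0.31, 0.19], [-0.89, -0.1], [-0.42, -0.66], [0.11, -2.79]]
T [0.60179258 0.15394113 0.044     ] local 0.08683471613153576 -0.0014743735177815721
S [0.6037706  0.15760115 0.042     ] local 0.08763679998022196 0.002607899280462133
```

```bash
cat >> h.py <<'E'
from scipy.spatial.transform import Rotation as Ro
def plan(st,pos,yaw):
    q=st["ee_rot"];R=Ro.from_quat([q[1],q[2],q[3],q[0]])
    Rt=Ro.from_euler("z",yaw)*Ro.from_euler("x",np.pi)
    d=R.inv().apply(np.array(pos)-st["tool_pos"])/.25
    rv=(R.inv()*Rt).as_rotvec()/(np.pi/2)
    return np.round(d,4),np.round(rv,4)
def yaw(st):
    q=st["ee_rot"];x=Ro.from_quat([q[1],q[2],q[3],q[0]]).apply([1,0,0]);return np.degrees(np.arctan2(x[1],x[0]))
E
python3 - <<'E'
from h import *
from station import arm
s=arm.sense();print(yaw(s));print(plan(s,[.475,-.277,.17],-.125))
E
```

```text
-65.71857130916196
(array([-0.5067, -1.2758,  0.2753]), array([-6.000e-04,  7.000e-04, -6.506e-01]))
```

```bash
python3 -m jog '[[[-0.07,-0.18,0,0,0,-0.09,-1],[-0.15,-0.38,0,0,0,-0.2,-1],[-0.23,-0.58,0,0,0,-0.3,-1],[-0.31,-0.78,0.05,0,0,-0.4,-1],[-0.39,-0.98,0.1,0,0,-0.5,-1]]]'
python3 - <<'E'
from h import *
from station import arm
s=arm.sense();print(yaw(s));print(plan(s,[.475,-.277,.17],-.125))
E
```

```text
time_s: 0.78
tool_pos: [0.4206, -0.3327, 0.2136]
ee_rot: [-0.0, 0.984, -0.177, -0.0]
force: [-0.1, -0.4, -0.2]
gripper_width: 0.0855
-20.43547771160991
(array([ 0.1261, -0.2846,  0.1745]), array([-6.000e-04,  1.000e-04, -1.475e-01]))
```

```bash
python3 -m jog '[[[0.06,-0.14,0.08,0,0,-0.08,-1],[0.126,-0.285,0.175,0,0,-0.147,-1],[0.126,-0.285,0.175,0,0,-0.147,-1],[0.126,-0.285,0.175,0,0,-0.147,-1]]]'
python3 - <<'E'
from h import *
from station import arm
f=arm.grab_frame("wrist");pickle.dump(f,open("wrist1.pkl","wb"));cv2.imwrite("pics/wrist1.png",f["image"][:,:,::-1])
s=arm.sense();print(s["tool_pos"],yaw(s));K,R,t=cam(f);print(-R.T@t,R)
E
```

```text
time_s: 1.27
tool_pos: [0.4748, -0.2772, 0.17]
ee_rot: [-0.0, 0.998, -0.063, -0.0]
force: [0.5, -0.8, -0.3]
gripper_width: 0.0853
[ 0.47484077 -0.27782251  0.17046142] -7.2821096685659175
[ 0.48318678 -0.208128    0.3051591 ] [[ 9.92106419e-01 -1.25398679e-01 -1.54973509e-04]
 [-1.20482901e-01 -9.53555840e-01  2.76070881e-01]
 [-3.47666998e-02 -2.73873021e-01 -9.61137266e-01]]
```

View pics/wrist1.png

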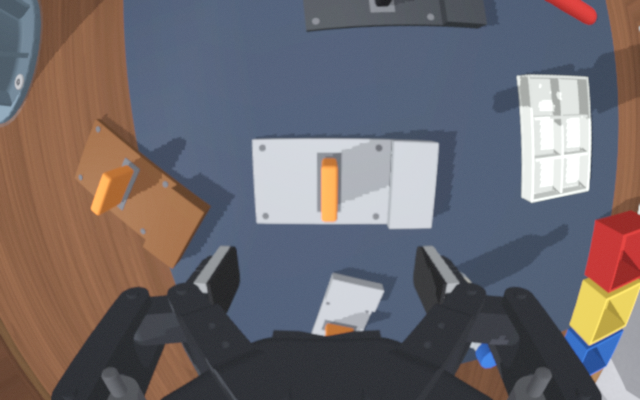

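Run:
```python
from h import *
W=pickle.load(open("wrist1.pkl","rb"));im=W["image"][:,:,::-1]
cv2.imwrite("pics/w1c.png",cv2.resize(im[125:240,240:450],None,fx=3.8,fy=3.8,interpolation=cv2.INTER_CUBIC))
```

```text
(no output)
```

View pics/w1c.png

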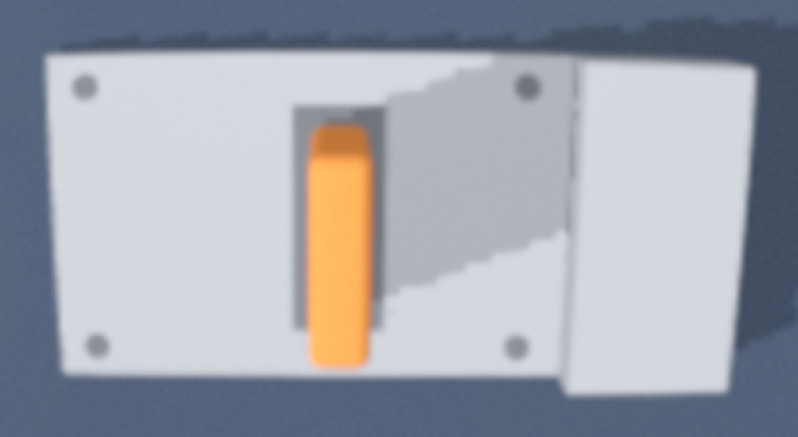

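```bash
cat >> h.py <<'E'
def projf(f,P):
    K=np.array(f["intrinsics"])
    return cv2.fisheye.projectPoints(np.array(P,float).reshape(-1,1,3),np.array(f["rvec"]).reshape(3,1),np.array(f["tvec"]).reshape(3,1),K,np.zeros(4))[0].reshape(-1,2)
def fitf(obs,x0,pf=projf):
    def w(p,l): c,s=np.cos(p[2]),np.sin(p[2]); return [p[0]+c*l[0]-s*l[1],p[1]+s*l[0]+c*l[1],l[2]]
    r=least_squares(lambda p:np.concatenate([pf(f,w(p,l))[0]-uv for f,l,uv in obs]),x0)
    return r.x,np.round(r.fun.reshape(-1,2),2)
def backf(f,uv,z):
    K,R,t=cam(f);d=np.array([(uv[0]-K[0,2])/K[0,0],(uv[1]-K[1,2])/K[1,1]]);th=np.hypot(*d)
    v=np.array([*(d/th*np.sin(th)),np.cos(th)]);C=-R.T@t;d=R.T@v;return C+d*(z-C[2])/d[2]
E
python3 - <<'E'
from h import *
W=pickle.load(open("wrist1.pkl","rb"))
c=lambda x,y:np.array([(x+.5)/3.8-.5+240,(y+.5)/3.8-.5+125])
obs=[((-.075,.043,.008),c(46,55)),((-.075,-.043,.008),c(64,375)),((.104,.043,.022),c(757,68)),((.104,-.043,.022),c(728,392)),((.06,.043,.022),c(580,60)),((.06,-.043,.022),c(567,394)),
((-.007,.025,.054),c(309,155)),((.007,.025,.054),c(371,155)),((-.007,-.025,.054),c(311,367)),((.007,-.025,.054),c(369,367))]
p,r=fitf([(W,l,u) for l,u in obs],[.477,-.277,-.125]);print(p,np.degrees(p[2]));print(r.tolist())
E
```

```text
[ 0.47695641 -0.27737352 -0.1270082 ] -7.277033847370014
[[0.2, 0.3], [0.07, -0.91], [-1.05, -0.14], [-0.81, -0.86], [1.33, 0.31], [0.01, -0.7], [-0.23, -0.29], [0.48, -0.25], [-0.56, 1.07], [0.35, 1.08]]
```

Run:
```python
from h import *
from station import arm
s=arm.sense();print(plan(s,[.477,-.2774,.024],-.127))
```

```text
(array([ 0.0081, -0.0027,  0.5858]), array([-0.0001, -0.0003, -0.0001]))
```

```bash
python3 -m jog '[[[0.008,-0.003,0.15,0,0,0,-0.2],[0.008,-0.003,0.3,0,0,0,-0.2],[0.008,-0.003,0.42,0,0,0,-0.2],[0.008,-0.003,0.5,0,0,0,-0.2],[0.008,-0.003,0.55,0,0,0,-0.2],[0.008,-0.003,0.586,0,0,0,-0.2],[0.008,-0.003,0.586,0,0,0,-0.2]]]' 80
python3 - <<'E'
from h import *
from station import arm
f=arm.grab_frame("wrist");cv2.imwrite("pics/wrist2.png",f["image"][:,:,::-1])
f=arm.grab_frame("scene");cv2.imwrite("pics/scene2.png",cv2.resize(f["image"][100:220,150:310,::-1],None,fx=4.5,fy=4.5))
E
```

```text
time_s: 2.2
tool_pos: [0.4768, -0.2776, 0.024]
ee_rot: [-0.0, 0.998, -0.064, 0.0]
force: [0.0, -0.7, 0.1]
gripper_width: 0.0515
```

View pics/wrist2.png

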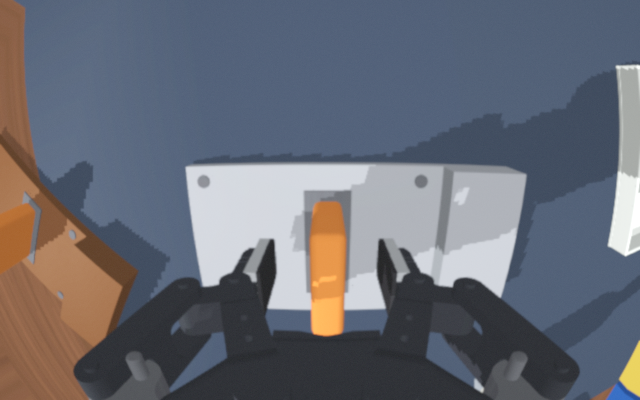

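View pics/scene2.png

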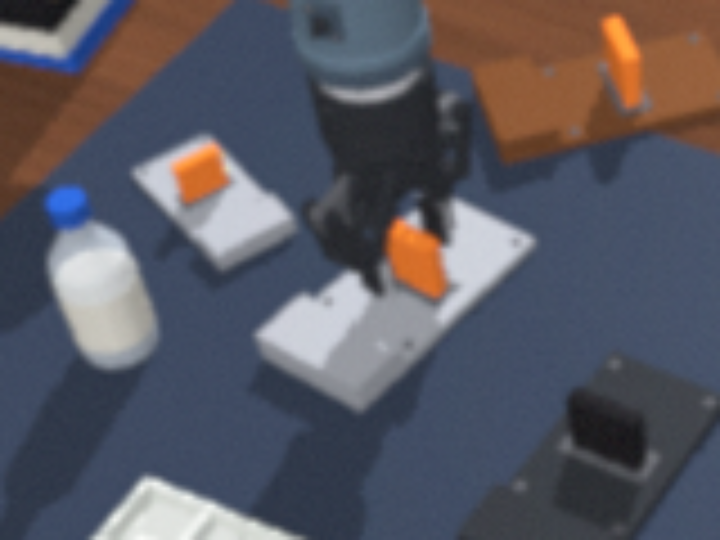

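Run:
```python
from h import *
from station import arm
f=arm.grab_frame("wrist");g=arm.grab_frame("scene")
c,s=np.cos(-.127),np.sin(-.127)
for l in [(-.026,-.011,.035),(-.026,.011,.035),(-.026,.011,.016),(-.026,-.011,.016),(0,0,.054)]:
    P=[.477+c*l[0]-s*l[1],-.2774+s*l[0]+c*l[1],l[2]];print(l,projf(f,P)[0],(proj(g,P)[0]-[150,100])*4.5)
```

```text
(-0.026, -0.011, 0.035) [271.60547303 286.86674387] [419.00256716 217.80058229]
(-0.026, 0.011, 0.035) [268.0723703  245.50114882] [444.20819179 230.53950228]
(-0.026, 0.011, 0.016) [274.51667689 229.67786383] [447.98068856 250.64376886]
(-0.026, -0.011, 0.016) [277.11186449 267.82642827] [423.03106791 237.92479818]
(0, 0, 0.054) [326.17612906 290.30444983] [401.82515996 226.62847892]
```

The pads straddle the handle where I predicted, at about (270,265) and (385,265). Closing and lifting.

```bash
python3 -m jog '[[[0,0,0,0,0,0,0.4],[0,0,0,0,0,0,0.7],[0,0,0,0,0,0,1],[0,0,0,0,0,0,1],[0,0,0,0,0,0,1],[0,0,0,0,0,0,1]]]' 90; python3 -m jog '[[[0,0,-0.05,0,0,0,1],[0,0,-0.15,0,0,0,1],[0,0,-0.3,0,0,0,1],[0,0,-0.42,0,0,0,1],[0,0,-0.42,0,0,0,1]]]'
python3 - <<'E'
from h import *
from station import arm
f=arm.grab_frame("wrist");cv2.imwrite("pics/wrist3.png",f["image"][:,:,::-1]);print(arm.sense())
E
```

```text
time_s: 3.15
tool_pos: [0.4778, -0.278, 0.0253]
ee_rot: [0.001, 0.998, -0.063, 0.001]
force: [-0.3, 0.6, 4.9]
gripper_width: 0.0131
time_s: 3.78
tool_pos: [0.4789, -0.2789, 0.1329]
ee_rot: [0.002, 0.998, -0.063, 0.003]
force: [0.5, 0.1, -3.4]
gripper_width: 0.0133
{'time_s': 3.825, 'joints': array([-7.41880396e-01,  2.52251704e-01,  1.75733567e+00,  3.73795079e-04,
        1.12776066e+00, -6.15096718e-01]), 'qd': array([-0.00150636,  0.03529487,  0.03323904,  0.00116518, -0.00025967,
        0.00184578]), 'tau': array([ 4.38256853e-02, -4.78019285e+01, -3.41854870e+01,  6.08671247e-02,
       -7.30710779e-02,  1.40583856e-03]), 'tool_pos': array([ 0.47784371, -0.27802822,  0.13085188]), 'ee_rot': array([ 0.00120041,  0.99798409, -0.06342885,  0.00175835]), 'force': array([ 0.0915095 ,  0.20719173, -4.02579693]), 'moment': array([0.07413417, 0.14314272, 0.05217968]), 'gripper_width': 0.013046174578238586}
```

View pics/wrist3.png

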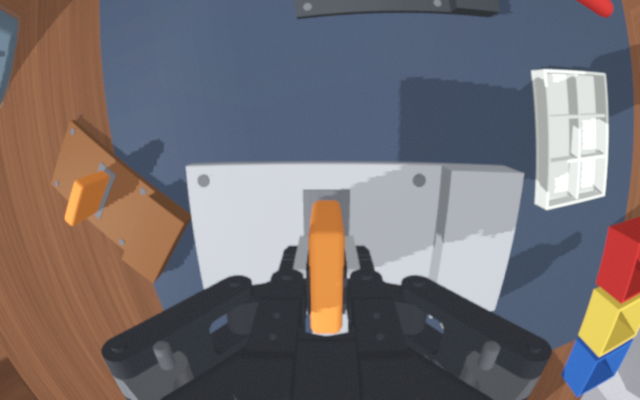

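Run:
```python
from h import *
from station import arm
s=arm.sense();print(plan(s,[.49,.0,.15],-.3))
```

```text
(array([-0.0923, -1.1092, -0.0793]), array([ 0.0012, -0.0024,  0.1102]))
```

```bash
python3 -m jog '[[[0,-0.05,-0.04,0,0,0.0,1],[-0.01,-0.17,-0.08,0,0,0.02,1],[-0.03,-0.32,-0.08,0,0,0.04,1],[-0.04,-0.47,-0.08,0,0,0.06,1],[-0.05,-0.62,-0.08,0,0,0.08,1],[-0.07,-0.77,-0.08,0,0,0.1,1],[-0.08,-0.9,-0.08,0,0,0.11,1],[-0.09,-0.98,-0.08,0,0,0.11,1]]]'
python3 - <<'E'
from h import *
from station import arm
f=arm.grab_frame("wrist");cv2.imwrite("pics/wrist4.png",f["image"][:,:,::-1]);pickle.dump(f,open("wrist4.pkl","wb"));s=arm.sense();print(s["tool_pos"],yaw(s),s["qd"])
E
```

```text
time_s: 4.82
tool_pos: [0.4851, -0.0295, 0.149]
ee_rot: [0.001, 0.989, -0.149, 0.0]
force: [-0.4, 0.5, -2.6]
gripper_width: 0.0132
[ 0.48480371 -0.02774733  0.14891522] -17.056637760950398 [-0.04202111  0.00700193 -0.0061247  -0.01345977 -0.00036034 -0.06550578]
```

View pics/wrist4.png

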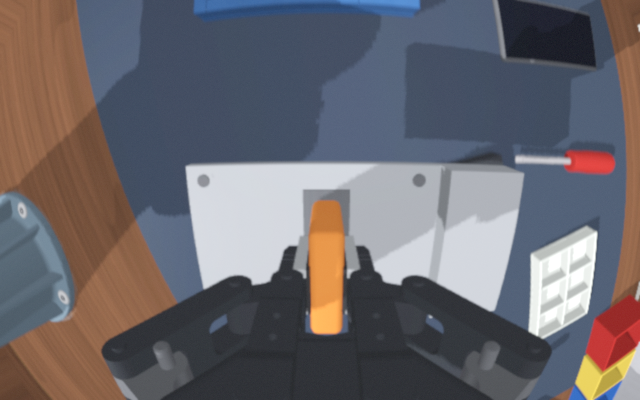

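Only the jig's near edge shows at the top of the picture (row ~10). I'll move about 85 mm closer and look again.

```bash
python3 -m jog '[[[0,-0.1,0,0,0,0,1],[-0.03,-0.22,0,0,0,0,1],[-0.05,-0.31,0,0,0,0,1],[-0.05,-0.34,0,0,0,0,1],[-0.05,-0.34,0,0,0,0,1],[-0.05,-0.34,0,0,0,0,1]]]'
python3 - <<'E'
from h import *
from station import arm
f=arm.grab_frame("wrist");pickle.dump(f,open("wrist4.pkl","wb"));s=arm.sense();print(s["tool_pos"],yaw(s),s["qd"])
cv2.imwrite("pics/wrist5.png",cv2.resize(f["image"][0:170,160:460,::-1],None,fx=2.6,fy=2.6,interpolation=cv2.INTER_CUBIC))
E
```

```text
time_s: 5.62
tool_pos: [0.4977, 0.0565, 0.1487]
ee_rot: [0.0, 0.989, -0.149, -0.0]
force: [-0.0, 0.6, -2.8]
gripper_width: 0.0132
[0.49768883 0.05642597 0.14878629] -17.111324878468658 [-0.00167557 -0.00222371 -0.00021821  0.0014341  -0.00041313  0.00329747]
```

View pics/wrist5.png

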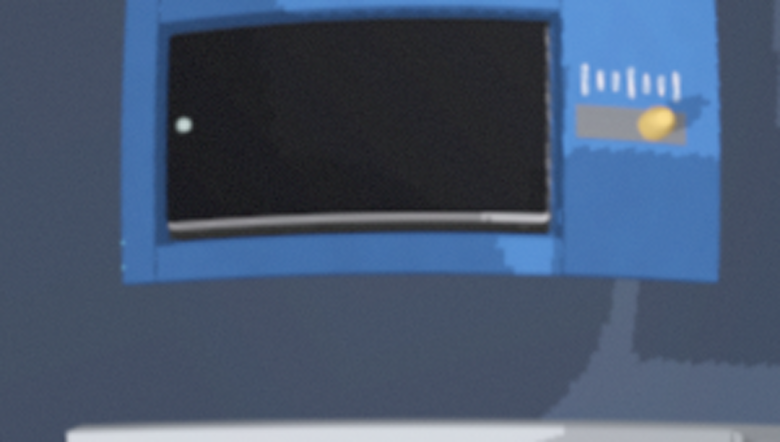

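Run:
```python
from h import *
W=pickle.load(open("wrist4.pkl","rb"))
c=lambda x,y:np.array([(x+.5)/2.6-.5+160,(y+.5)/2.6-.5])
obs=[((-.084,-.05,.03),c(124,283)),((.110,-.05,.03),c(718,280)),((.08,0,.03),c(631.5,124))]
p,r=fitf([(W,l,u) for l,u in obs],[.519,.181,-.30]);print(p,np.degrees(p[2]));print(r.tolist())
cs,sn=np.cos(p[2]),np.sin(p[2])
w=lambda l:[p[0]+cs*l[0]-sn*l[1],p[1]+sn*l[0]+cs*l[1],l[2]]
for l in [(.08,0,.03),(.088,0,.03),(.088,0,.044),(.083,0,.03),(.083,0,.044),(.093,0,.03),(.058,-.05,.03),(-.072,-.04,.03),(-.065,0,.036)]:
    u=projf(W,w(l))[0];print(l,(u+.5-[160,0])*2.6-.5)
for P in (backf(W,c(656,122),.037),backf(W,c(660,112),.044)):
    d=P[:2]-p[:2];print(P,cs*d[0]+sn*d[1],-sn*d[0]+cs*d[1])
print(yaw({"ee_rot":[0,0.989,-0.149,0]}))
im=W["image"][30:70,370:440,::-1];cv2.imwrite("pics/pin.png",cv2.resize(im,None,fx=11,fy=11,interpolation=cv2.INTER_CUBIC))
```

```text
[ 0.51758285  0.18122182 -0.29706829] -17.020759297534564
[[-0.44, 0.08], [0.43, 0.4], [0.01, -0.46]]
(0.08, 0, 0.03) [631.53427    122.80668665]
(0.088, 0, 0.03) [655.71696122 124.80296793]
(0.088, 0, 0.044) [667.92000437 116.35958809]
(0.083, 0, 0.03) [640.64611444 123.531224  ]
(0.083, 0, 0.044) [652.10268122 114.91785894]
(0.093, 0, 0.03) [670.63650164 126.15237564]
(0.058, -0.05, 0.03) [563.0257877  273.07388123]
(-0.072, -0.04, 0.03) [155.92544193 250.27051173]
(-0.065, 0, 0.036) [170.05923186 125.00949921]
[0.59978501 0.15542928 0.037     ] 0.08615154807966661 -0.0006007292050516991
[0.59968655 0.15730624 0.044     ] 0.08550798199433751 0.0011651969736314986
-17.13517981149288
```

View pics/pin.png

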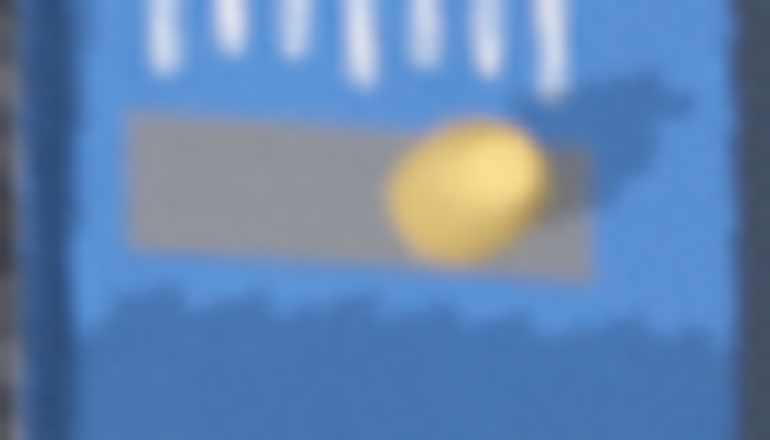

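Run:
```python
from h import *
from station import arm
W=pickle.load(open("wrist4.pkl","rb"))
print(backf(W,(370+505.5/11-.5,30+165.5/11-.5),.044),backf(W,(370+450.5/11-.5,30+203.5/11-.5),.030))
s=arm.sense();print(plan(s,[.5245,.1791,.083],-.2993))
```

```text
[0.60078347 0.1555723  0.044     ] [0.60042378 0.15546649 0.03      ]
(array([-0.0418, -0.5005,  0.2632]), array([-0.    ,  0.0001,  0.0004]))
```

```bash
python3 -m jog '[[[-0.01,-0.08,0,0,0,0,1],[-0.02,-0.22,0,0,0,0,1],[-0.035,-0.36,0,0,0,0,1],[-0.042,-0.46,0.03,0,0,0,1],[-0.042,-0.5,0.1,0,0,0,1],[-0.042,-0.5,0.2,0,0,0,1],[-0.042,-0.5,0.26,0,0,0,1],[-0.042,-0.5,0.263,0,0,0,1]]]'
python3 - <<'E'
from h import *
from station import arm
f=arm.grab_frame("scene");pickle.dump(f,open("scene6.pkl","wb"));cv2.imwrite("pics/scene6.png",cv2.resize(f["image"][140:280,300:450,::-1],None,fx=4,fy=4))
f=arm.grab_frame("top");pickle.dump(f,open("top6.pkl","wb"));cv2.imwrite("pics/top6.png",cv2.resize(f["image"][140:260,190:310,::-1],None,fx=4.5,fy=4.5))
s=arm.sense();print(s["tool_pos"],yaw(s),s["force"],s["moment"],plan(s,[.5245,.1791,.07],-.2993))
E
```

```text
time_s: 6.68
tool_pos: [0.5232, 0.1781, 0.0813]
ee_rot: [0.001, 0.989, -0.149, -0.002]
force: [-0.6, -0.0, -3.5]
gripper_width: 0.0129
[0.52472929 0.17847217 0.08320506] -17.1561927624337 [-1.2252124  -0.44603077 -3.77217139] [ 0.02968203  0.1031804  -0.01624078] (array([-0.0016, -0.0021,  0.0528]), array([-0.    ,  0.    , -0.0001]))
```

View pics/scene6.png

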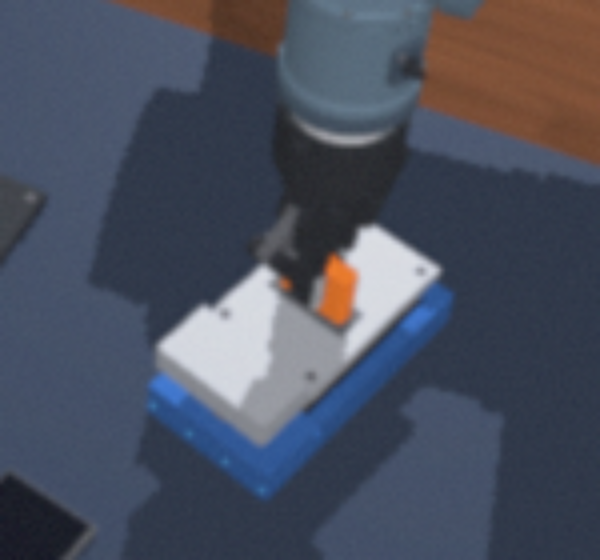

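View pics/top6.png

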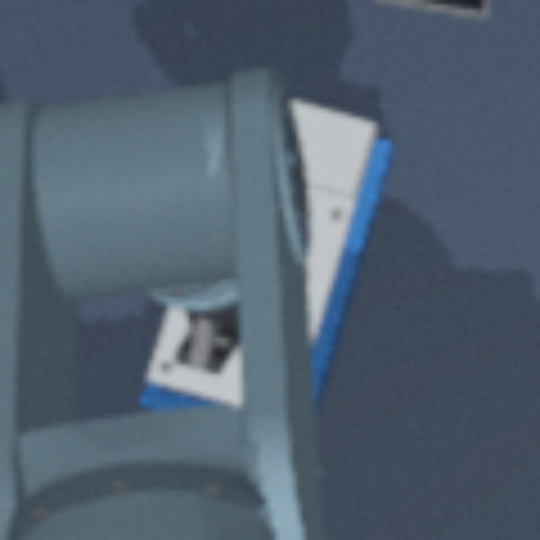

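Looks aligned. Descending gently onto the pin, watching the force.

```bash
python3 -m jog '[[[-0.002,-0.002,0.025,0,0,0,1],[-0.002,-0.002,0.045,0,0,0,1],[-0.002,-0.002,0.06,0,0,0,1],[-0.002,-0.002,0.068,0,0,0,1],[-0.002,-0.002,0.068,0,0,0,1]]]'
python3 - <<'E'
from h import *
from station import arm
s=arm.sense();print(s["tool_pos"],yaw(s),s["force"],s["moment"],plan(s,[.5245,.1791,.062],-.2993))
E
```

```text
time_s: 7.4
tool_pos: [0.5243, 0.1792, 0.0661]
ee_rot: [0.0, 0.989, -0.149, -0.0]
force: [-0.1, 0.1, -2.0]
gripper_width: 0.0137
[0.5242981  0.17915994 0.06605866] -17.147659327781653 [-0.10053253  0.0608225  -2.01710202] [0.06148508 0.08083012 0.02731056] (array([ 0.0008, -0.    ,  0.0162]), array([0.    , 0.0002, 0.    ]))
```

```bash
python3 -m jog '[[[0.001,0,0.008,0,0,0,1],[0.001,0,0.016,0,0,0,1],[0.001,0,0.02,0,0,0,1],[0.001,0,0.02,0,0,0,1]]]'
python3 - <<'E'
from h import *
from station import arm
s=arm.sense();print(s["tool_pos"],yaw(s),s["force"],s["moment"])
f=arm.grab_frame("scene");cv2.imwrite("pics/scene7.png",cv2.resize(f["image"][140:280,300:450,::-1],None,fx=4,fy=4))
E
```

```text
time_s: 7.9
tool_pos: [0.5246, 0.1791, 0.0614]
ee_rot: [0.0, 0.989, -0.149, -0.0]
force: [-0.6, 0.2, -0.4]
gripper_width: 0.013
[0.52458742 0.17909402 0.06139305] -17.14860461583488 [-0.62071798  0.15395993 -0.39663507] [-0.06671964  0.20551594 -0.04696944]
```

View pics/scene7.png

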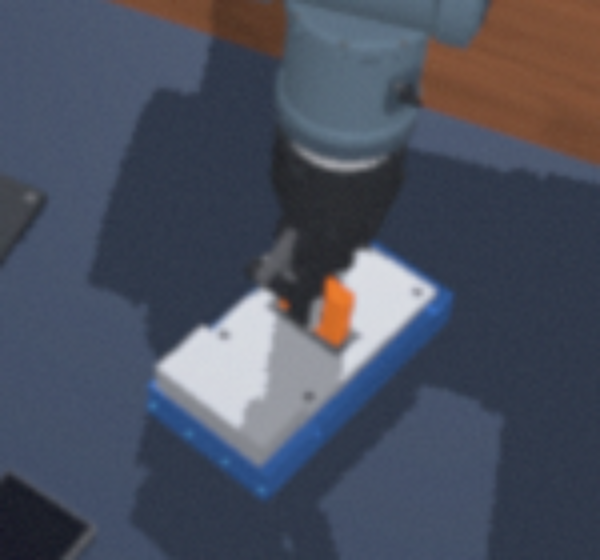

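```bash
python3 -m jog '[[[0,0,0.008,0,0,0,1],[0,0,0.016,0,0,0,1],[0,0,0.024,0,0,0,1],[0,0,0.028,0,0,0,1],[0,0,0.028,0,0,0,1]]]' 110
python3 - <<'E'
from h import *
from station import arm
s=arm.sense();print(s["tool_pos"],yaw(s),s["force"],s["moment"])
E
```

```text
time_s: 8.57
tool_pos: [0.5249, 0.1792, 0.0554]
ee_rot: [0.0, 0.989, -0.149, 0.0]
force: [-5.8, -0.2, 11.2]
gripper_width: 0.013
[0.52487793 0.17918157 0.05536299] -17.133447522565476 [-5.84644454 -0.17768596 11.21859467] [-0.2136562   0.86638133 -0.0151925 ]
```

```bash
python3 -m jog '[[[-0.004,-0.001,0.004,0,0,0,1],[-0.004,-0.001,0.006,0,0,0,1],[-0.004,-0.001,0.007,0,0,0,1],[-0.004,-0.001,0.007,0,0,0,1]]]'
python3 - <<'E'
from h import *
from station import arm
f=arm.grab_frame("scene");pickle.dump(f,open("scene8.pkl","wb"));cv2.imwrite("pics/scene8.png",cv2.resize(f["image"][180:270,325:425,::-1],None,fx=6.5,fy=6.5,interpolation=cv2.INTER_CUBIC))
f=arm.grab_frame("wrist");cv2.imwrite("pics/wrist8.png",f["image"][:,:,::-1])
s=arm.sense();print(s["tool_pos"],yaw(s),s["force"],s["moment"])
E
```

```text
time_s: 9.07
tool_pos: [0.5249, 0.1792, 0.0553]
ee_rot: [0.0, 0.989, -0.149, 0.001]
force: [-6.6, -3.5, 15.5]
gripper_width: 0.0128
[0.52495338 0.17920089 0.05537093] -17.123957023005804 [-6.03537737 -4.03073396 15.68142067] [-0.56687474  1.06166515 -0.04437478]
```

View pics/scene8.png

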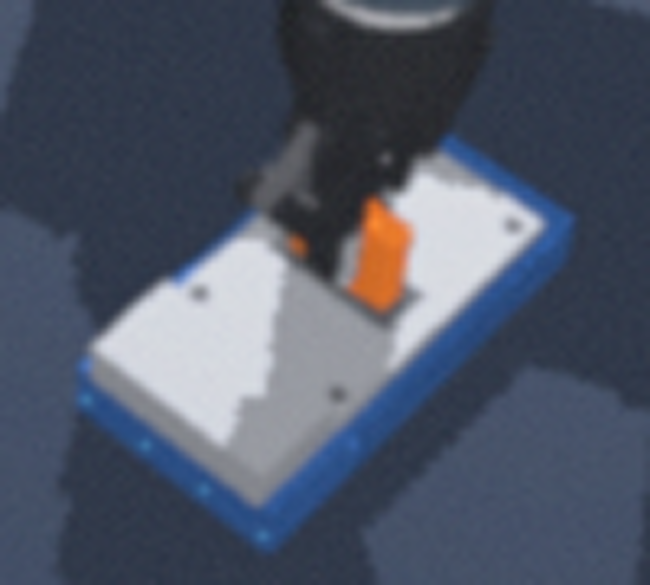

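View pics/wrist8.png

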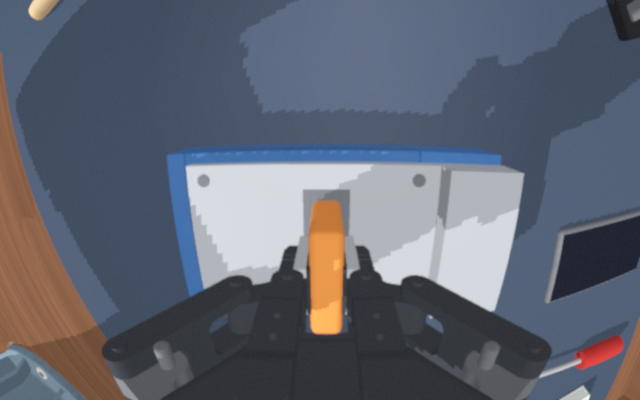

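Run:
```python
from h import *
S=pickle.load(open("scene8.pkl","rb"));im=cv2.resize(S["image"][180:270,325:425,::-1],None,fx=6.5,fy=6.5,interpolation=cv2.INTER_CUBIC)
a=np.radians(-17.12);c,s=np.cos(a),np.sin(a)
for dz,col in((0,(0,255,0)),(.008,(0,0,255))):
  for l in [(-.075,.043,.038),(-.075,-.043,.038),(.104,.043,.052),(.104,-.043,.052),(.104,.043,.03),(.104,-.043,.03),(0,.025,.084),(0,-.025,.084)]:
    P=[.5249+c*l[0]-s*l[1],.1792+s*l[0]+c*l[1],l[2]+dz];u=(proj(S,P)[0]+.5-[325,180])*6.5-.5
    cv2.circle(im,tuple(int(round(v)) for v in u),4,col,1)
cv2.imwrite("pics/ov.png",im)
```

```text
(no output)
```

View pics/ov.png

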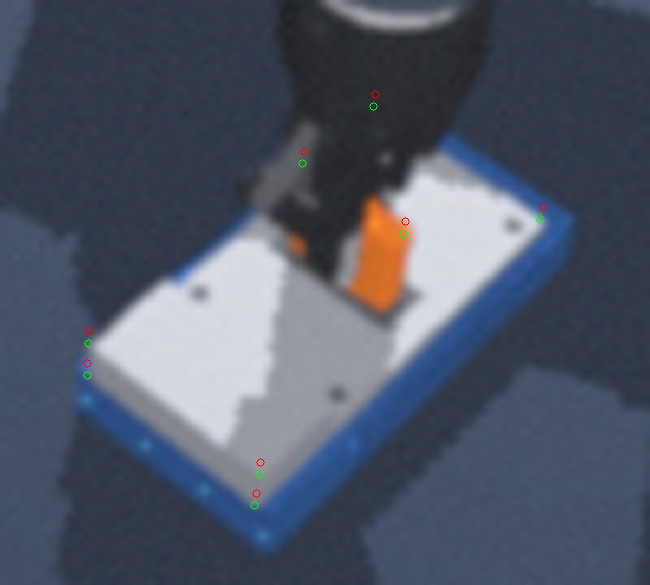

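Run:
```python
from station import arm
s=arm.sense();print(s["time_s"],s["tool_pos"],s["force"],s["gripper_width"])
print(arm.job_done())
```

```text
9.175 [0.52495338 0.17920089 0.05537093] [-6.03537737 -4.03073396 15.68142067] 0.012680119879358685
the job is handed in; nothing more can be done
None
```

I put the large aluminium cover on the blue jig, with its socket over the pin, and pressed it down flush. I handed the job in at 9.2 s with the gripper still holding and pressing.

**How it went:** I took the cover by its orange handle and carried it over the dark spare. I found the pin in the wrist picture, about 7 mm ahead of the slot middle, and lowered the socket straight onto it. It dropped at the first try, so I did not need to slide the cover around to feel for the pin.

**Last checks:**
- **Depth:** the tool went down 6.0 mm from where the cover rested on the phone screen. It then stayed at the same height while the push rose from 11 to 16 N, so the cover is on the rim.
- **Level:** in the scene picture, the cover's corners match the outline predicted for a flush cover; a cover 8 mm higher does not fit.
- **Side load:** about 6 N in x and 4 N in y were still on the tool. A correction of about 1 mm did not remove it, so the socket is probably leaning lightly on the pin.
- **Other objects:** I saw nothing else moved in the pictures I took, but I did not check each object separately.

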